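# Weigh down a glued pack and start the glue timer

## Robot

A 7-joint arm with a two-finger parallel gripper is mounted at the origin on a cart in front of the work surface, level with it; the furniture and walls round the work are solid. World frame = base frame: x ahead of the robot, y to its left, z up, the work surface at z = 0. Lengths are in m, angles in rad, forces in N, time in s.
With the tool pointing down it reaches from about 0.425 to 0.925 m from the base axis. Payload 6.8 kg.
Tool frame: the origin (TCP) lies where the fingers leave the gripper's body, on its centre line; the fingertips stand 73 mm ahead of it and the grasp point (between the pads) lies 54 mm ahead of it; z points along the fingers, y is the line along which they close (so a half turn about z gives the same grasp; the last joint's range is limited). The gripper opens to 85 mm and grips with 20 to 120 N. Pads are 22 mm wide; open, the fingers measure 114 mm over their backs; the gripper's body (76 mm by 85 mm) begins 54 mm behind the grasp point. The pads swing forward as they close: fully open they stand 13 mm farther back than shut.
Start: joints at [-1.317, 0.477, 0.022, 1.555, -0.011, 1.109, -0.083], TCP at [0.239, 0.631, 0.304] pointing down, gripper open.
Joint ranges: [-2.96, 2.96], [-0.34, 2.1], [-1.41, 1.46], [0.24, 2.44], [-1.37, 4.51], [0.17, 1.92], [-2.96, 2.96]. Speed limits (rad/s): [2.39, 2.39, 3.14, 3.14, 3.14, 3.14, 3.14].

## Interface

Orientations are given as a rotation vector (axis times angle).
In Python, from bench import r, cams, hand_in, get_obs gives the robot as it stands (r), with the cameras (cams), the job as plain functions and the readings as plain functions.
- The arm moves only by the shell command python3 drive.py [OPENING] [FORCE], which reads ROWS from standard input. ROWS is a JSON object whose key "motion" holds a list of rows, 1 to 5 of them, each of 6 numbers: dx, dy, dz in parts of the range, where 1.0 means 600 mm, then a rotation vector rx, ry, rz in parts of the range, where 1.0 means pi/2 rad; each row is the pose to reach, as a shift and turn from the pose commanded when the command began, along the tool's axes at that moment; what a row does not reach only later rows make up. A row lasts 1/10 s, in which the tool goes at most 0.05 m and 0.15 rad, less where a joint would pass 70% of its speed; a pose out of reach is approached as far as the arm can. OPENING is the finger opening in m, set as the command begins (- or left out keeps the last). The fingers move at their own pace and stop on an object; FORCE is the grip in N (left out, the last holds). Time passes only in rows, so rows that do not move let the fingers close. It prints the time, the measured TCP pose, the force, the opening and the grip force at its end. Input that does not fit is refused with a message, and nothing moves.
- get_obs(): the state, without advancing time (a new reading comes with each control period).
- cams.grab_frame(name): name is "side" or "top"; returns (picture, depth): 400x640x3 uint8, blue, green, red; 400x640 float32, m along the optical axis (not along the pixel's ray), 0 where there is no reading.
- cams.camera_info(name): a dict with "camera_matrix" (3x3 intrinsics, pixels), "k1" (the pictures are not rectified: a ray, as slopes to the right and down, at radius r is drawn at 1 + k1 r^2 times it, then the intrinsics apply), "R" (3x3) and "t" (3): a world point X has camera coordinates R X + t. Camera axes: x right, y down, z forward; pixel columns grow to the right and rows downward; lengths in m; the calibration is good to about 2 mm. A picture is of the moment at which its call begins. camera_info takes no time and is no camera call.
- hand_in(): hands the job in; it is judged then, once.
The state is a dict: "clock": time; "joints": joint angles; "qvel": joint speeds; "tau": joint torques, N m; "tcp_pos": TCP position; "orientation": TCP orientation; "contact_force": force on the tool from outside, world axes, zero at the start; "moment": the same for the moment, N m; "grip_width": finger opening in m; "gripper_force": force on a finger pad.
Only numpy, scipy, OpenCV 4.12 (cv2) and the standard library are available. Lean on these libraries where they do the work, as an engineer would, in place of code of your own. Each camera call takes 0.05 s, during which the arm holds its last target. There are 200 camera calls.

## Task

The strips of wood in the laminating jig have just been glued: take the blue pressing weight from its sloping stand and set it gently, flat and square, on top of the pack between the four guide rods - feel for the pack rather than dropping or forcing the weight, since fresh glue slips. Then press the green start button of the glue timer fully down and let it come up again. Leave the glue bottle behind the jig standing where it is.

Things in the scene. Friction and masses are not known exactly. Their poses are not given: they have to be found in the camera images.
- weight: Pressing weight, 0.85 kg: blue slab 70 (x) x 130 (y) x 16 mm with cork sole; pale wooden handle bar along the middle of its top, 26 (x) x 94 (y) mm, 16 to 56 mm above the sole. Origin: centre of the sole's underside, z out through the handle. At first it lies on the stand, tilted 32 degrees, handle leaning to the robot, lower long edge on a lip 12 mm high. A half turn about z makes no difference.
- handle (a point): Middle of the weight's handle bar, 40 mm above the sole: where to grip it, closing along the weight's x across the 26 mm thickness. Axes as the weight's.
- stand: Fixed plywood stand 130 (x) x 180 (y) mm, about 110 mm high, whose board slopes 32 degrees, high side away from the robot (+x of the stand). Origin at the centre of its underside on the bench.
- jig: Fixed laminating jig, base 124 (x) x 186 (y) mm. Four upright 10 mm rods, tops at z 109 mm, at x +-30, y +-74 mm: 138 mm free between left and right, 4 mm play each side of the weight. Origin: centre of underside, on the bench. The pack, 86 (x) x 134 (y) mm, lies centred between the rods; its flat top, 34 to 84 mm above the bench (unknown), gives 1 mm per 11 N. Back stop (+x) 32 mm high.
- timer: Fixed glue timer, a grey and white box 96 (x) x 84 (y) x 43 mm with a dark display at its far side and a round green button near its front. Origin at the centre of its underside, on the bench, z up.
- start_top (a point): Centre of the top face of the green start button (radius 15 mm), which is pressed straight down.
- start (a joint): Travel of the start button in m: 0 up, 0.006 fully down; it needs 5 N to go fully down and springs back.
- glue: Loose cream glue bottle, 56 mm across and 168 mm high, standing behind the jig; it is to stay standing where it is. Origin at the centre of its underside, z up.

How it is judged:
On the way, in this order (a step that is already met when the one before it is completed fails the run):
1. the weight lies flat and square on the pack between the rods, let go and at rest (x of weight in the frame of jig between -0.009 and 0.009 m and y of weight in the frame of jig between -0.008 and 0.008 m and z of weight in the frame of jig between 0.029 and 0.089 m and angle between weight's own z axis and vertical below 0.05 rad and angle between the x axis of weight and the x axis of jig, either way round below 0.1 rad and contact force between weight and jig above 3 N and contact force between the fingers and weight below 0.05 N and linear speed of weight below 0.01 m/s), for 0.2 s.
2. the start button is pressed fully down (value of joint start above 0.0052 m), for 0.05 s.
At the end, for the whole second after the job is handed in: The weight rests on the pack between the rods, level within 3 degrees, square to the jig within 6 degrees and centred within 9 mm front to back and 8 mm side to side, still; the start button is up again; the glue bottle stands within 30 mm of its place (x of weight in the frame of jig between -0.009 and 0.009 m and y of weight in the frame of jig between -0.008 and 0.008 m and z of weight in the frame of jig between 0.029 and 0.089 m and angle between weight's own z axis and vertical below 0.05 rad and angle between the x axis of weight and the x axis of jig, either way round below 0.1 rad and contact force between weight and jig above 3 N and linear speed of weight below 0.01 m/s and value of joint start below 0.0015 m and angle between glue's own z axis and vertical below 0.1 rad and distance of glue from where it was at the start of the episode below 0.03 m); the robot touches nothing.
It fails at once if the weight pressed or dropped on the jig or pack with more than 25 N (contact force between weight and jig above 25 N).
It fails at once if the weight falling free (over 0.15 m/s and not held) (contact force between the fingers and weight below 0.05 N and linear speed of weight above 0.15 m/s).
It fails at once if the glue bottle knocked over or pushed more than 30 mm (angle between glue's own z axis and vertical above 0.4 rad or distance of glue from where it was at the start of the episode above 0.03 m).
It also fails if it takes over 54 s, if anything falls off the work surface, if the arm or the gripper's body presses on something with over 40 N, if the wrist force passes 120 N, or if a joint passes its speed limit or range.

## Working session

There is one attempt and no reset: what is moved stays moved. The work goes in short steps, Python scripts to look and compute and a shell command to move; the robot and the scene stay as the last step left them, time stands still between calls to the robot, and variables do not carry over. Pictures are saved under pics/ and viewed, at most 10 in all, crops included, and the job is handed in when it is done.

```bash
ls; mkdir -p pics; python3 - <<'E'
from bench import r, cams, hand_in, get_obs
import cv2,numpy as np
print(get_obs())
for n in("side","top"):
    p,d=cams.grab_frame(n); cv2.imwrite(f"pics/{n}0.png",p); np.savez(f"{n}0.npz",p=p,d=d); print(n,cams.camera_info(n))
E
```

```text
bench.py
drive.py
pics
{'clock': 0.0, 'joints': array([-1.31713558,  0.47779226,  0.02234242,  1.55643946, -0.01147557,
        1.10932583, -0.08309129]), 'qvel': array([ 3.21775594e-04, -7.68418766e-04,  1.14324271e-04, -4.81482019e-04,
       -5.88756418e-04,  7.07972699e-05, -1.52640656e-03]), 'tau': array([ 2.22968829e-04, -5.96453261e+01,  1.60793591e+00, -2.81185716e+01,
        1.24165855e-02,  9.54501535e-03, -8.20110614e-06]), 'tcp_pos': array([0.23874538, 0.63087521, 0.30293599]), 'orientation': array([-5.65067464e-01, -3.09018002e+00,  2.87211132e-03]), 'contact_force': array([-0.76809899,  0.8185114 , -0.73354826]), 'moment': array([-0.02396049, -0.00781253,  0.06297158]), 'gripper_force': 0.0, 'grip_width': 0.08552035636226141}
side {'camera_matrix': array([[437.29382693,   0.        , 324.3783893 ],
       [  0.        , 437.29382693, 193.91861766],
       [  0.        ,   0.        ,   1.        ]]), 'k1': -0.10638937813383718, 'R': array([[ 0.83896537, -0.54401308, -0.01367008],
       [-0.25799062, -0.37549868, -0.89019188],
       [ 0.47914293,  0.75036691, -0.45538067]]), 't': array([-0.48135315,  0.23607751,  0.76876031])}
top {'camera_matrix': array([[502.60127228,   0.        , 318.10321118],
       [  0.        , 502.60127228, 190.26819666],
       [  0.        ,   0.        ,   1.        ]]), 'k1': -0.09261245597267341, 'R': array([[ 0.00137286, -0.9999844 ,  0.00541504],
       [-0.98501809, -0.00228607, -0.17243588],
       [ 0.17244557, -0.00509719, -0.98500586]]), 't': array([0.00730729, 0.55145374, 1.32894236])}
```

View pics/side0.png

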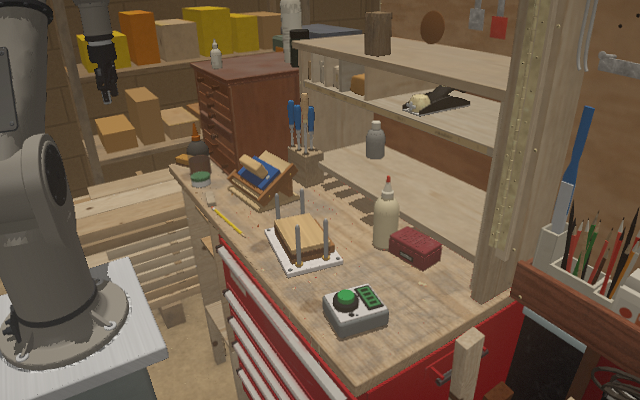

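View pics/top0.png

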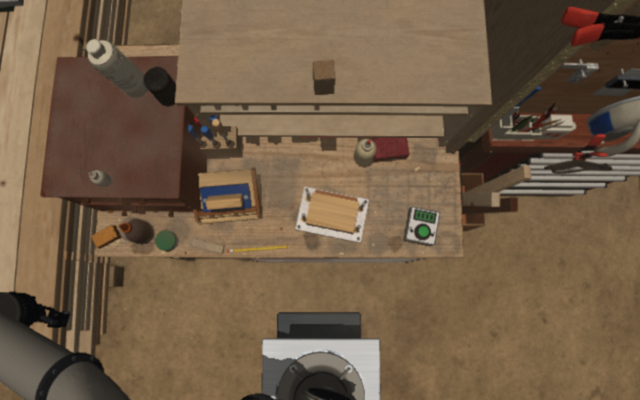

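The side view shows the weight on its stand at about (262,172), the jig at (305,240), the timer button at (346,297) and the glue bottle at (386,222). In the top view they are at (227,198), (333,213), (423,231) and (366,150).

```bash
cat > h.py <<'E'
import numpy as np,cv2
from bench import r, cams, hand_in, get_obs
def cloud(n,p,d):
    c=cams.camera_info(n);K=c["camera_matrix"]
    v,u=np.mgrid[0:400,0:640]
    uv=np.stack([u,v],-1).reshape(-1,1,2).astype(float)
    s=cv2.undistortPoints(uv,K,np.array([c["k1"],0,0,0.]))[:,0]
    X=np.c_[s,np.ones(len(s))]*d.reshape(-1,1)
    W=((X-c["t"])@c["R"]).reshape(400,640,3); W[d<=0]=np.nan
    return W
def proj(n,P):
    c=cams.camera_info(n)
    return cv2.projectPoints(np.atleast_2d(P).astype(float),cv2.Rodrigues(c["R"])[0],c["t"],c["camera_matrix"],np.array([c["k1"],0,0,0.]))[0][:,0]
def load(n,k=0):
    z=np.load(f"{n}{k}.npz"); return z["p"],cloud(n,z["p"],z["d"]),cv2.cvtColor(z["p"],cv2.COLOR_BGR2HSV)
E
python3 - <<'E'
from h import *
np.set_printoptions(precision=4,suppress=True)
boxes={"side":dict(weight=(235,145,300,205),timer=(320,280,392,335),jig=(262,185,345,275)),"top":dict(weight=(195,165,262,225),timer=(403,203,443,247),jig=(290,183,372,245))}
for n in("side","top"):
    p,W,H=load(n)
    def sel(b,m):
        x0,y0,x1,y1=b;M=np.zeros((400,640),bool);M[y0:y1,x0:x1]=1;return M&m&np.isfinite(W[...,2])
    B=boxes[n]
    blue=sel(B["weight"],(H[...,0]>100)&(H[...,0]<130)&(H[...,1]>120))
    green=sel(B["timer"],(H[...,0]>45)&(H[...,0]<85)&(H[...,1]>150)&(W[...,2]>.03))
    white=sel(B["jig"],(H[...,1]<50)&(H[...,2]>130)&(W[...,2]<.05))
    pack=sel(B["jig"],(H[...,1]>70)&(W[...,2]>.03))
    tim=sel(B["timer"],W[...,2]>.03)
    for nm,m in dict(blue=blue,green=green,white=white,pack=pack,tim=tim).items():
        Q=W[m]; print(n,nm,len(Q),"med",np.median(Q,0),"p3",np.percentile(Q,3,0),"p97",np.percentile(Q,97,0))
        if nm in("white","pack","tim"): print("   rect",cv2.minAreaRect(Q[:,:2].astype(np.float32)))
    Q=W[blue];c=np.median(Q,0);_,_,V=np.linalg.svd(Q-c);print("blue normal",V[2],"z spread pack",np.percentile(W[pack][:,2],[5,25,50,75,95]))
    bench=W[225:228,270:290] if n=="top" else W[255:260,350:370]
    print("bench z",np.nanmedian(bench[...,2]))
    g=W.reshape(-1,3);g=g[np.isfinite(g[:,2])];g=g[(abs(g[:,1])<.4)&(g[:,2]>.2)&(g[:,0]>.4)&(g[:,0]<1.2)]
    print("shelf",len(g),np.percentile(g,1,0),np.percentile(g,99,0))
for n in("side","top"):
    p=load(n)[0]
    for o in("weight","jig"):
        x0,y0,x1,y1=boxes[n][o];cv2.imwrite(f"pics/{n}_{o}.png",cv2.resize(p[y0:y1,x0:x1],None,fx=4,fy=4))
ims=[cv2.resize(cv2.imread(f"pics/{n}_{o}.png"),(390,290)) for n in("side","top") for o in("weight","jig")]
cv2.imwrite("pics/m.png",np.vstack([np.hstack(ims[:2]),np.hstack(ims[2:])]))
E
```

```text
side blue 198 med [0.5423 0.2171 0.0851] p3 [0.4952 0.1921 0.0585] p97 [0.5537 0.3158 0.0921]
  return _methods._mean(a, axis=axis, dtype=dtype,
  ret = um.true_divide(
Traceback (most recent call last):
IndexError: index -1 is out of bounds for axis 0 with size 0
```

```bash
cat > a.py <<'E'
from h import *
np.set_printoptions(precision=4,suppress=True)
boxes={"side":dict(weight=(235,145,300,205),timer=(320,280,392,335),jig=(262,185,345,275)),"top":dict(weight=(195,165,262,225),timer=(403,203,443,247),jig=(290,183,372,245))}
for n in("side","top"):
    p,W,H=load(n)
    def sel(b,m):
        x0,y0,x1,y1=b;M=np.zeros((400,640),bool);M[y0:y1,x0:x1]=1;return M&m&np.isfinite(W[...,2])
    B=boxes[n]
    blue=sel(B["weight"],(H[...,0]>100)&(H[...,0]<130)&(H[...,1]>120))
    gm=sel(B["timer"],(H[...,0]>45)&(H[...,0]<85)&(H[...,1]>120))
    white=sel(B["jig"],(H[...,1]<50)&(H[...,2]>130))
    pack=sel(B["jig"],(H[...,1]>70)&(W[...,2]>.03))
    tim=sel(B["timer"],W[...,2]>.03)
    for nm,m in dict(blue=blue,green=gm,white=white,pack=pack,tim=tim).items():
        Q=W[m]; print(n,nm,len(Q))
        if len(Q)<5: continue
        print("  med",np.median(Q,0),"p3",np.percentile(Q,3,0),"p97",np.percentile(Q,97,0))
        if nm in("white","pack","tim"): print("   rect",cv2.minAreaRect(Q[:,:2].astype(np.float32)))
    x0,y0,x1,y1=B["timer"];print("timer nan frac",np.isnan(W[y0:y1,x0:x1,2]).mean())
    Q=W[blue];c=np.median(Q,0);_,_,V=np.linalg.svd(Q-c);print("blue normal",V[2],"z pack",np.percentile(W[pack][:,2],[5,25,50,75,95]))
    bench=W[225:228,270:290] if n=="top" else W[255:260,350:370]
    print("bench z",np.nanmedian(bench[...,2]))
    g=W.reshape(-1,3);g=g[np.isfinite(g[:,2])];g=g[(abs(g[:,1])<.4)&(g[:,2]>.2)&(g[:,0]>.4)&(g[:,0]<1.2)]
    print("shelf",len(g),np.percentile(g,[1,99],0) if len(g) else 0)
ims=[]
for n in("side","top"):
    p=load(n)[0]
    for o in("weight","jig","timer"):
        x0,y0,x1,y1=boxes[n][o];ims.append(cv2.resize(p[y0:y1,x0:x1],(266,266),interpolation=cv2.INTER_CUBIC))
cv2.imwrite("pics/m.png",np.vstack([np.hstack(ims[:3]),np.hstack(ims[3:])]))
E
python3 a.py
```

```text
side blue 198
  med [0.5423 0.2171 0.0851] p3 [0.4952 0.1921 0.0585] p97 [0.5537 0.3158 0.0921]
side green 128
  med [ 0.4385 -0.2761  0.0612] p3 [ 0.4273 -0.2873  0.0597] p97 [ 0.4498 -0.2642  0.0628]
side white 880
  med [ 0.4512 -0.1021  0.0121] p3 [ 0.4195 -0.13    0.0044] p97 [0.5321 0.0531 0.0145]
   rect ((0.49029502272605896, -0.0322476401925087), (0.18716050684452057, 0.12344297766685486), 79.10140991210938)
side pack 1777
  med [ 0.4954 -0.0296  0.0469] p3 [ 0.4419 -0.1     0.0316] p97 [0.554  0.1861 0.0598]
   rect ((0.5146008729934692, 0.05395447462797165), (0.33172401785850525, 0.10022062063217163), 78.65304565429688)
side tim 1841
  med [ 0.4437 -0.2911  0.0407] p3 [ 0.4086 -0.3228  0.0318] p97 [ 0.495  -0.2429  0.0613]
   rect ((0.4560577869415283, -0.2814392149448395), (0.08347826451063156, 0.0957760438323021), 78.0218734741211)
timer nan frac 0.0032828282828282827
blue normal [-0.5356 -0.0377  0.8436] z pack [0.0325 0.0446 0.0469 0.0478 0.0555]
bench z 0.0006023309285028851
shelf 33524 [[ 0.4974 -0.3975  0.2057]
 [ 0.9537  0.3689  0.5118]]
top blue 355
  med [0.5423 
[... 345 characters left out ...]
296, 0.12378101795911789), 78.25965881347656)
top pack 1693
  med [ 0.4939 -0.0297  0.0464] p3 [ 0.4455 -0.0936  0.0325] p97 [0.5414 0.033  0.0524]
   rect ((0.49634578824043274, -0.03229641169309616), (0.15376120805740356, 0.09878437221050262), 78.40184020996094)
top tim 1038
  med [ 0.4542 -0.2734  0.0409] p3 [ 0.4107 -0.3181  0.0317] p97 [ 0.4995 -0.2357  0.0623]
   rect ((0.45517319440841675, -0.2774306535720825), (0.0852172002196312, 0.09661735594272614), 78.03988647460938)
timer nan frac 0.005113636363636364
blue normal [-0.5237 -0.0452  0.8507] z pack [0.034  0.0442 0.0464 0.0485 0.0515]
bench z -0.00015994983282569753
shelf 51814 [[ 0.5085 -0.3863  0.2236]
 [ 0.9166  0.39    0.8543]]
```

View pics/m.png

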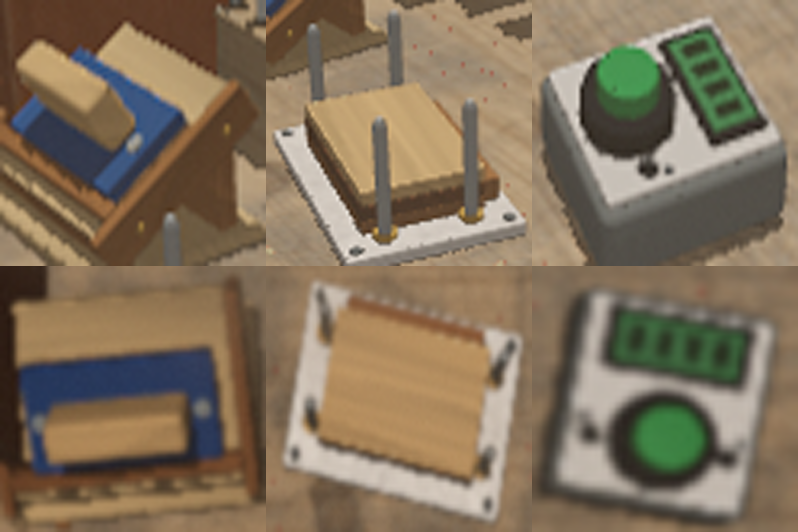

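The crops show clear colours: a blue slab with a wooden handle, the pack between four rods on a white base, and the green button. Next I fit models of the weight and the jig.

```bash
cat > fit.py <<'E'
from h import *
from scipy.optimize import least_squares
from scipy.spatial.transform import Rotation as Ro
np.set_printoptions(precision=4,suppress=True)
def box(P,c,h):
    q=abs(P-c)-h; return np.linalg.norm(np.maximum(q,0),axis=1)+np.minimum(q.max(1),0)
def wfit(Q,x0,tilt=None):
    def pose(v):
        return Ro.from_euler("ZY",[v[3],-(v[4] if tilt is None else tilt)])
    def f(v):
        L=pose(v).inv().apply(Q-v[:3])
        return np.minimum(abs(box(L,[0,0,.008],[.035,.065,.008])),abs(box(L,[0,0,.036],[.013,.047,.02])))
    s=least_squares(f,x0,loss="soft_l1",f_scale=.0015); return s.x,np.median(abs(f(s.x))),pose(s.x)
def wpts(n,k,b,up=.022):
    p,W,H=load(n,k);x0,y0,x1,y1=b
    M=np.zeros((400,640),bool);M[y0:y1,x0:x1]=1;M&=np.isfinite(W[...,2])
    bl=M&(H[...,0]>100)&(H[...,0]<130)&(H[...,1]>120)
    Q=W[bl];c=np.median(Q,0);e=W-c
    return p,W,H,M,bl,c
if __name__=="__main__":
    nrm=np.array([-.53*np.cos(.08),-.53*np.sin(.08),.848]);Qs={}
    for n,b in dict(side=(235,145,300,205),top=(195,165,262,225)).items():
        p,W,H,M,bl,c=wpts(n,0,b)
        hd=M&(((W-c)@nrm)>.012)&(((W-c)@nrm)<.046)&(np.linalg.norm(W-c,axis=2)<.12)&~bl&(W[...,0]<.56)
        Qs[n]=np.r_[W[bl],W[hd]]
        print(n,bl.sum(),hd.sum())
    Qs["both"]=np.r_[Qs["side"],Qs["top"]]
    for k,Q in Qs.items():
        x,e,R=wfit(Q,[.53,.26,.06,.08,.56]);g=x[:3]+R.apply([0,0,.04])
        print(k,x,"err",e,"handle",g)
    x,e,R=wfit(Qs["both"],[.53,.26,.06,.08],tilt=np.radians(32));print("t32",x,e,"handle",x[:3]+R.apply([0,0,.04]))
    # jig rods: overlay predicted
    jc,yaw=np.array([.4905,-.031,0]),np.radians(-11.4)
    J=Ro.from_euler("z",yaw)
    ims=[]
    C=np.array([[sx*.035,sy*.065,z] for sx in(-1,1) for sy in(-1,1) for z in(0,.016)]+[[sx*.013,sy*.047,.056] for sx in(-1,1) for sy in(-1,1)])
    rods=np.array([[sx*.03,sy*.074,z] for sx in(-1,1) for sy in(-1,1) for z in(.012,.109)])
    for n,(b1,b2) in dict(side=((235,145,300,205),(262,185,345,275)),top=((195,165,262,225),(290,183,372,245))).items():
        p=load(n)[0]
        for b,P in((b1,x[:3]+R.apply(C)),(b2,jc+J.apply(rods))):
            s=5;im=cv2.resize(p[b[1]:b[3],b[0]:b[2]],None,fx=s,fy=s,interpolation=cv2.INTER_CUBIC)
            for u,v in proj(n,P): cv2.circle(im,(int((u-b[0]+.5)*s),int((v-b[1]+.5)*s)),3,(0,0,255),1)
            ims.append(cv2.resize(im,(400,300)))
    cv2.imwrite("pics/fit.png",np.vstack([np.hstack(ims[:2]),np.hstack(ims[2:])]))
E
python3 fit.py
```

```text
side 198 465
top 355 519
side [0.5351 0.2628 0.0806 0.1603 1.0256] err 0.003963660438385454 handle [0.5013 0.2574 0.1013]
top [0.5319 0.2643 0.0623 0.0927 0.5661] err 0.0015945326563777968 handle [0.5105 0.2623 0.096 ]
both [0.5334 0.2626 0.0628 0.0975 0.5913] err 0.001713052632692988 handle [0.5112 0.2605 0.096 ]
t32 [0.5322 0.2625 0.0623 0.099 ] 0.001714304532261391 handle [0.5111 0.2604 0.0962]
```

View pics/fit.png

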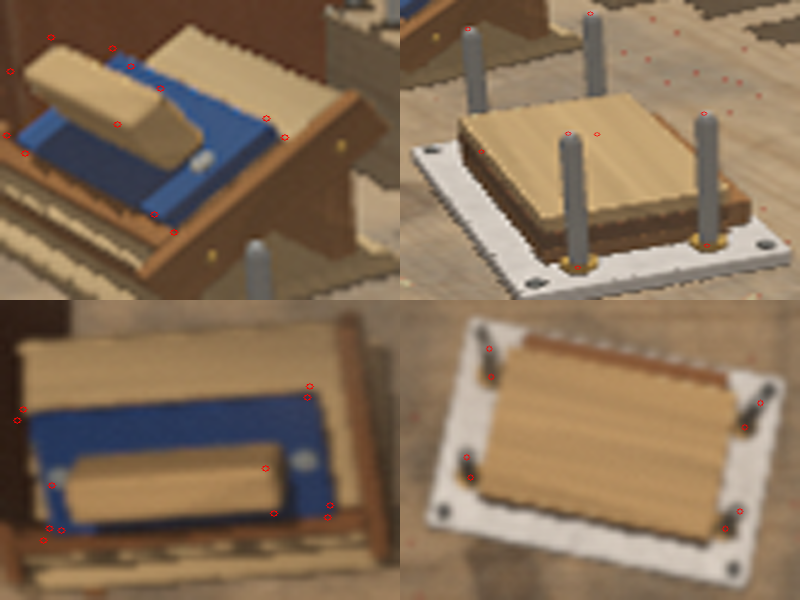

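The jig model matches in the side view. The weight model is about 4 mm off, because stand points got into the cloud, so I refine it by matching silhouettes in both views. I do the same for the jig base.

```bash
cat > sil.py <<'E'
from h import *
from scipy.optimize import minimize
from scipy.spatial.transform import Rotation as Ro
np.set_printoptions(precision=4,suppress=True)
S=6
def bx(c,h): return np.array(c)+np.array([[a,b,d] for a in(-1,1) for b in(-1,1) for d in(-1,1)])*np.array(h)
def draw(n,P,b,val,im):
    u=(proj(n,P)-[b[0]-.5,b[1]-.5])*S
    cv2.fillConvexPoly(im,cv2.convexHull(u.astype(np.float32)).round().astype(np.int32),val)
def render(n,b,t,R,lip):
    im=np.zeros(((b[3]-b[1])*S,(b[2]-b[0])*S),np.float32)
    draw(n,t+R.apply(bx([0,0,.008],[.035,.065,.008])),b,1.,im)
    if lip: draw(n,t+R.apply(bx([-.041,0,.006],[.006,.09,.006])),b,0.,im)
    draw(n,t+R.apply(bx([0,0,.036],[.013,.047,.02])),b,0.,im)
    return cv2.resize(im,(b[2]-b[0],b[3]-b[1]),interpolation=cv2.INTER_AREA)
def blue(p,b):
    q=p[b[1]:b[3],b[0]:b[2]].astype(float)
    return np.clip((q[...,0]/np.maximum(q[...,2],1)-1.2)/.8,0,1)
def fit(views,x0,rot,lip,step):
    obs={n:blue(p,b) for n,(p,b) in views.items()}
    def f(v): return sum(abs(render(n,b,v[:3],rot(v),lip)-obs[n]).sum() for n,(p,b) in views.items())
    best=None
    for k in range(4):
        s=minimize(f,x0 if best is None else best.x,method="Nelder-Mead",options=dict(initial_simplex=np.array([x0 if best is None else best.x]*(len(x0)+1))+np.vstack([np.zeros(len(x0)),np.diag(step)*(-1)**k]),xatol=1e-4,fatol=.1))
        if best is None or s.fun<best.fun: best=s
    return best.x,best.fun,{n:o.sum() for n,o in obs.items()}
E
python3 - <<'E'
from sil import *
V={n:(load(n)[0],b) for n,b in dict(side=(235,145,300,205),top=(195,165,262,225)).items()}
rot=lambda v:Ro.from_euler("ZY",[v[3],-.5585])
for vs in(V,{"side":V["side"]},{"top":V["top"]}):
    x,f,o=fit(vs,[.532,.259,.0623,.09],rot,True,[.006,.006,.006,.06])
    print(list(vs),x,f,o,"handle",x[:3]+rot(x).apply([0,0,.04]))
    if len(vs)==2: X=x
ims=[]
for n,(p,b) in V.items():
    im=cv2.resize(p[b[1]:b[3],b[0]:b[2]],None,fx=6,fy=6,interpolation=cv2.INTER_CUBIC)
    for h in(([0,0,.008],[.035,.065,.008]),([0,0,.036],[.013,.047,.02])):
        u=(proj(n,X[:3]+rot(X).apply(bx(*h)))-[b[0]-.5,b[1]-.5])*6
        for i in range(8):
            for j in(1,2,4):
                if not i&j: cv2.line(im,tuple(u[i].astype(int).tolist()),tuple(u[i|j].astype(int).tolist()),(0,0,255),1)
    ims.append(cv2.resize(im,(400,360)))
cv2.imwrite("pics/sil.png",np.hstack(ims))
# jig base white edge & glue & shelf underside info
p,W,H=load("side");p2,W2,H2=load("top")
g=np.r_[W.reshape(-1,3),W2.reshape(-1,3)];g=g[np.isfinite(g[:,2])]
for xr in((.6,.65),(.65,.7),(.7,.75)):
    q=g[(g[:,0]>xr[0])&(g[:,0]<xr[1])&(g[:,1]>-.3)&(g[:,1]<.35)&(g[:,2]>.12)];print(xr,len(q),np.percentile(q,[2,50,98],0) if len(q) else "")
E
```

```text
['side', 'top'] [0.53   0.2583 0.0636 0.0679] 465.00260110260945 {'side': np.float64(293.4628466584026), 'top': np.float64(447.4362312264225)} handle [0.5089 0.2568 0.0975]Traceback (most recent call last):
  File "<stdin>", line 5, in <module>
  File "sil.py", line 24, in fit
    s=minimize(f,x0 if best is None else best.x,method="Nelder-Mead",options=dict(initial_simplex=np.array([x0 if best is None else best.x]*(len(x0)+1))+np.vstack([np.zeros(len(x0)),np.diag(step)*(-1)**k]),xatol=1e-4,fatol=.1))
    res = _minimize_neldermead(fun, x0, args, callback, bounds=bounds,
                               **options)
    fsim[j] = func(sim[j])
              ~~~~^^^^^^^^
    fx = function(np.copy(x), *(wrapper_args + args))
  File "sil.py", line 21, in f
    def f(v): return sum(abs(render(n,b,v[:3],rot(v),lip)-obs[n]).sum() for n,(p,b) in views.items())
                     ~~~^^^^^^^^^^^^^^^^^^^^^^^^^^^^^^^^^^^^^^^^^^^^^^^^^^^^^^^^^^^^^^^^^^^^^^^^^^^^^
  File "sil.py", line 21, in <genexpr>
    def f(v): return sum(abs(render(n,b,v[:3],rot(v),lip)-obs[n]).sum() for n,(p,b) in views.items())
                             ~~~~~~^^^^^^^^^^^^^^^^^^^^^^
  File "sil.py", line 12, in render
    draw(n,t+R.apply(bx([0,0,.008],[.035,.065,.008])),b,1.,im)
    ~~~~^^^^^^^^^^^^^^^^^^^^^^^^^^^^^^^^^^^^^^^^^^^^^^^^^^^^^^
  File "sil.py", line 8, in draw
    u=(proj(n,P)-[b[0]-.5,b[1]-.5])*S
       ~~~~^^^^^
  File "h.py", line 12, in proj
    c=cams.camera_info(n)
ValueError: time passes only in moves, steps and waits
```

```bash
sed -i 's/^from bench import r, cams, hand_in, get_obs/from bench import r, cams, hand_in, get_obs\nimport functools\n@functools.lru_cache\ndef ci(n): return cams.camera_info(n)/; s/c=cams.camera_info(n)/c=ci(n)/' h.py
cat > go.py <<'E'
from sil import *
V={n:(load(n)[0],b) for n,b in dict(side=(235,145,300,205),top=(195,165,262,225)).items()}
rot=lambda v:Ro.from_euler("ZY",[v[3],-.5585])
for vs in(V,{"side":V["side"]},{"top":V["top"]}):
    x,f,o=fit(vs,[.532,.259,.0623,.09],rot,True,[.006,.006,.006,.06])
    print(list(vs),x,f,o,"handle",x[:3]+rot(x).apply([0,0,.04]))
    if len(vs)==2: X=x
ims=[]
for n,(p,b) in V.items():
    im=cv2.resize(p[b[1]:b[3],b[0]:b[2]],None,fx=6,fy=6,interpolation=cv2.INTER_CUBIC)
    for h in(([0,0,.008],[.035,.065,.008]),([0,0,.036],[.013,.047,.02])):
        u=(proj(n,X[:3]+rot(X).apply(bx(*h)))-[b[0]-.5,b[1]-.5])*6
        for i in range(8):
            for j in(1,2,4):
                if not i&j: cv2.line(im,tuple(u[i].astype(int).tolist()),tuple(u[i|j].astype(int).tolist()),(0,0,255),1)
    m=np.hstack([blue(p,b),render(n,b,X[:3],rot(X),True)])*255
    ims.append(np.vstack([cv2.resize(im,(400,360)),cv2.resize(cv2.cvtColor(m.astype(np.uint8),cv2.COLOR_GRAY2BGR),(400,200))]))
cv2.imwrite("pics/sil.png",np.hstack(ims))
p,W,H=load("side");p2,W2,H2=load("top")
g=np.r_[W.reshape(-1,3),W2.reshape(-1,3)];g=g[np.isfinite(g[:,2])]
for xr in((.6,.65),(.65,.7),(.7,.75)):
    q=g[(g[:,0]>xr[0])&(g[:,0]<xr[1])&(g[:,1]>-.3)&(g[:,1]<.35)&(g[:,2]>.12)];print(xr,len(q),np.percentile(q,[2,50,98],0) if len(q) else "")
E
python3 go.py
```

```text
['side', 'top'] [0.53   0.2583 0.0636 0.0679] 465.00260110260945 {'side': np.float64(293.4628466584026), 'top': np.float64(447.4362312264225)} handle [0.5089 0.2568 0.0975]
['side'] [0.5327 0.2661 0.061  0.0828] 247.15703808213698 {'side': np.float64(293.4628466584026)} handle [0.5116 0.2643 0.0949]
['top'] [0.5322 0.262  0.0431 0.0941] 186.32955064596499 {'top': np.float64(447.4362312264225)} handle [0.5111 0.26   0.0771]
(0.6, 0.65) 1852 [[ 0.601  -0.1231  0.1234]
 [ 0.6254  0.3277  0.2379]
 [ 0.6492  0.3466  0.3208]]
(0.65, 0.7) 13804 [[ 0.6555 -0.2867  0.1383]
 [ 0.6901  0.0338  0.3679]
 [ 0.6994  0.3387  0.4641]]
(0.7, 0.75) 13594 [[ 0.7006 -0.2861  0.1813]
 [ 0.7185  0.011   0.3947]
 [ 0.7486  0.3355  0.4832]]
```

View pics/sil.png

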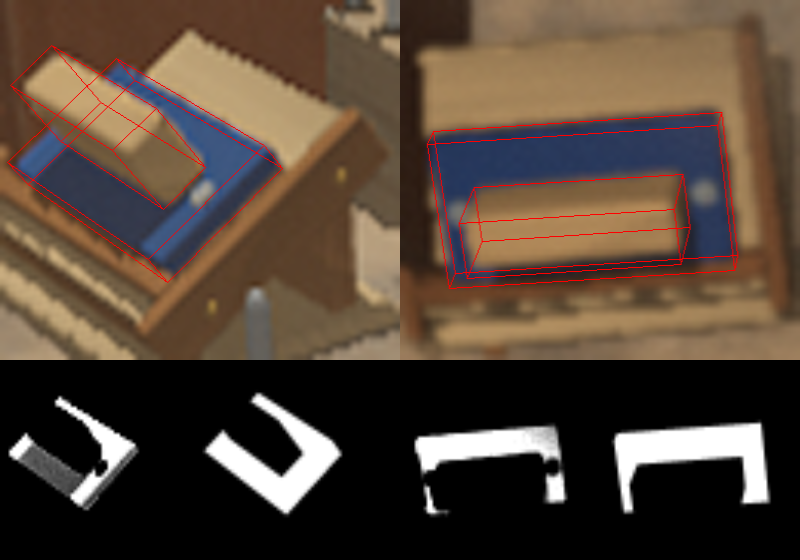

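The overlay agrees to about 2 to 3 mm: handle near (0.510, 0.257, 0.097), yaw about +0.075. The bevelled handle explains the rest. That is good enough to grip, and I will re-measure once the weight is held.

```bash
cat > to.py <<'E'
# python3 to.py weight-yaw tilt gx gy gz back : grasp point gx.. , backed off by `back` along the tool
import sys
from h import *
from scipy.spatial.transform import Rotation as Ro
np.set_printoptions(precision=4,suppress=True)
def delta(yaw,tilt,g,back):
    o=get_obs();R0=Ro.from_rotvec(o["orientation"]);p0=o["tcp_pos"]
    W=Ro.from_euler("ZY",[yaw,-tilt]).as_matrix()
    best=None
    for s in(1,-1):
        T=np.c_[np.cross(s*W[:,0],-W[:,2]),s*W[:,0],-W[:,2]];R=Ro.from_matrix(T);d=(R0.inv()*R).as_rotvec()
        if best is None or np.linalg.norm(d)<np.linalg.norm(best[1]): best=(R,d)
    R,rv=best;P=np.array(g)-R.apply([0,0,.054+back])
    return R0.inv().apply(P-p0),rv,P,o
if __name__=="__main__":
    a=[float(x) for x in sys.argv[1:]]
    d,rv,P,o=delta(a[0],a[1],a[2:5],a[5]);print("shift",d,"turn",rv,"target TCP",P,"now",o["tcp_pos"],"F",o["contact_force"],"q",o["joints"],"t",o["clock"])
E
python3 to.py .075 .5585 .510 .257 .098 .10
```

```text
shift [-0.3121 -0.2881  0.0749] turn [-0.4981 -0.3153  1.1035] target TCP [0.4286 0.2509 0.2286] now [0.2388 0.6309 0.303 ] F [-1.6035 -0.4326 -0.7169] q [-1.3171  0.4777  0.0224  1.5563 -0.0115  1.1093 -0.0831] t 0.1
```

Units first: shifts go in shares of 600 mm and turns go in shares of pi/2 rad. So -0.17 m / 0.6 = -0.2833, -0.13 m / 0.6 = -0.2167, 0.61 rad / 1.5708 = 0.3883.

```bash
echo '{"motion": [[-0.0583, -0.05, 0.0167, -0.0318, -0.0191, 0.0764], [-0.1167, -0.1, 0.0333, -0.07, -0.0446, 0.1528], [-0.1667, -0.1583, 0.05, -0.1019, -0.0637, 0.2292], [-0.2333, -0.2167, 0.0667, -0.1401, -0.0891, 0.3119], [-0.2833, -0.2667, 0.075, -0.1783, -0.1146, 0.3883]]}' | python3 drive.py 0.085 ; python3 to.py .075 .5585 .510 .257 .098 .10
```

```text
clock: 0.6
tcp_pos: [0.342, 0.4188, 0.2582]
orientation: [1.367, 2.553, 0.351]
contact_force: [1.6, -0.4, 0.7]
grip_width: 0.0852
gripper_force: 0.0
shift [-0.1849 -0.0317  0.0371] turn [-0.2137 -0.138   0.4872] target TCP [0.4286 0.2509 0.2286] now [0.342  0.4188 0.2582] F [ 1.6352 -0.3955  0.7199] q [-1.3763  0.2212  0.3055  2.1024  0.2811  0.6049 -0.7123] t 0.6
```

In the tool's units: -0.185 m / 0.6 = -0.3083, -0.14 m / 0.6 = -0.2333, 0.487 rad / 1.5708 = 0.31.

```bash
echo '{"motion": [[-0.075, -0.0133, 0.0167, -0.0318, -0.0191, 0.0764], [-0.15, -0.0267, 0.0333, -0.07, -0.0446, 0.1528], [-0.2333, -0.04, 0.05, -0.1019, -0.0637, 0.2292], [-0.3083, -0.0533, 0.0617, -0.1362, -0.0879, 0.31], [-0.3083, -0.0533, 0.0617, -0.1362, -0.0879, 0.31]]}' | python3 drive.py ; python3 to.py .075 .5585 .510 .257 .098 .10
```

```text
clock: 1.1
tcp_pos: [0.4287, 0.248, 0.2281]
orientation: [1.843, 1.98, 0.561]
contact_force: [-0.9, -0.3, -0.3]
grip_width: 0.085
gripper_force: 0.0
shift [ 0.0029  0.0004 -0.0004] turn [-0.0023  0.0057 -0.0016] target TCP [0.4286 0.2509 0.2286] now [0.4287 0.248  0.2281] F [-0.878  -0.2826 -0.2607] q [-1.493   0.1964  0.7302  2.3646  0.8593  0.3085 -1.5137] t 1.1
```

In the tool's units: 0.065 m / 0.6 = 0.1083, 0.06 m / 0.6 = 0.1.

```bash
echo '{"motion": [[0.005, 0, 0.05, 0, 0, 0], [0.005, 0, 0.1, 0, 0, 0], [0.005, 0, 0.1083, 0, 0, 0], [0.005, 0, 0.1083, 0, 0, 0]]}' | python3 drive.py ; python3 - <<'E'
from h import *
ims=[]
for n,b in dict(side=(225,110,305,210),top=(190,150,270,250)).items():
    p,d=cams.grab_frame(n);np.savez(f"{n}1.npz",p=p,d=d)
    ims.append(cv2.resize(p[b[1]:b[3],b[0]:b[2]],(400,500),interpolation=cv2.INTER_CUBIC))
cv2.imwrite("pics/pre.png",np.hstack(ims))
E
```

```text
clock: 1.5
tcp_pos: [0.4628, 0.2595, 0.1731]
orientation: [1.833, 1.992, 0.565]
contact_force: [-0.5, -0.8, 0.4]
grip_width: 0.0848
gripper_force: 0.0
```

View pics/pre.png

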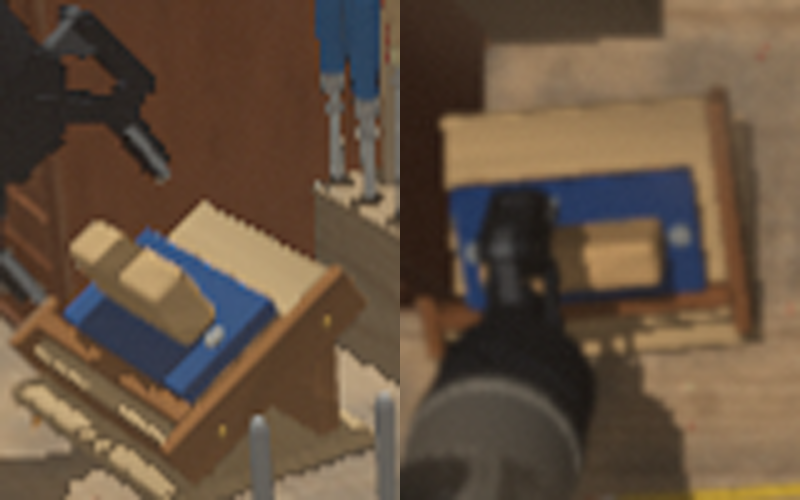

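The gripper looks a little too far to +y: finger at column ~213, handle centre at ~224. I check the settled pose.

```bash
python3 to.py .075 .5585 .510 .257 .098 .035; python3 - <<'E'
from h import *
from scipy.spatial.transform import Rotation as Ro
o=get_obs();R=Ro.from_rotvec(o["orientation"]);print(R.as_matrix())
P=o["tcp_pos"]+R.apply([[0,.045,.06],[0,-.045,.06],[0,0,0],[0,0,-.05]])
for n in("side","top"):print(n,proj(n,P).round(1).tolist(), [ (np.array(q)-b).round()*5 for q,b in zip(proj(n,P),[[225,110] if n=="side" else [190,150]]*4)])
z=np.load("top1.npz");p=z["p"];W=cloud("top",p,z["d"])
m=(p.max(2)<60);m[:185]=0;m[:, :205]=0;m[225:]=0;m[:,225:]=0
Q=W[m];print(len(Q));
for v in range(188,222,4):
    c=np.where(m[v])[0]; print(v,c.min() if len(c) else 0,c.max() if len(c) else 0,np.nanmedian(W[v][m[v]],0) if len(c) else "")
E
```

```text
shift [-0.0061 -0.0005  0.0006] turn [-0.0014 -0.0019  0.006 ] target TCP [0.463  0.2535 0.1735] now [0.4626 0.2595 0.1743] F [-0.6648 -0.63    0.7599] q [-1.2552  0.3683  0.5416  2.3259  1.2173  0.1747 -1.8796] t 1.6
[[-0.08100277  0.84594731  0.52707846]
 [ 0.99671267  0.06957222  0.04151573]
 [-0.0015499   0.52870867 -0.84880194]]
side [[256.2, 144.2], [232.2, 168.1], [231.3, 140.5], [219.9, 126.8]] [array([155., 170.]), array([ 35., 290.]), array([ 30., 155.]), array([-25.,  85.])]
top [[217.4, 190.7], [222.3, 222.6], [216.6, 216.7], [213.6, 225.5]] [array([135., 205.]), array([160., 365.]), array([135., 335.]), array([120., 380.])]
568
188 209 218 [0.52864956 0.26260446 0.20655042]
192 207 221 [0.51635055 0.25793266 0.22070983]
196 206 220 [0.50412149 0.25650354 0.2362054 ]
200 206 219 [0.49363579 0.2544744  0.24254154]
204 208 221 [0.4901894  0.25729129 0.20157268]
208 207 224 [0.47850996 0.25694695 0.21517605]
212 206 223 [0.46726133 0.25637299 0.22739766]
216 205 222 [0.45445555 0.25081578 0.2541066 ]
220 205 224 [0.44340569 0.24539108 0.26939449]
```

Kinematics and image agree; that was perspective, and the true offset is about 6 mm. I move down to the grasp.

In the tool's units: 0.034 m / 0.6 = 0.0567, -0.006 m / 0.6 = -0.01.

```bash
echo '{"motion": [[-0.0033, 0, 0.0167, 0, 0, 0], [-0.0067, 0, 0.0333, 0, 0, 0], [-0.01, 0, 0.0467, 0, 0, 0], [-0.01, 0, 0.0567, 0, 0, 0], [-0.01, 0, 0.0567, 0, 0, 0]]}' | python3 drive.py ; python3 to.py .075 .5585 .510 .257 .098 .0
```

```text
clock: 2.1
tcp_pos: [0.481, 0.2553, 0.1459]
orientation: [1.834, 1.99, 0.569]
contact_force: [-0.8, 0.9, 0.7]
grip_width: 0.0848
gripper_force: 0.0
shift [-0.0005 -0.0008  0.002 ] turn [-0.0004 -0.0026  0.0062] target TCP [0.4815 0.2549 0.1438] now [0.481  0.2553 0.1459] F [-0.7644  0.9003  0.7324] q [-1.093   0.4308  0.3984  2.3061  1.6188  0.1791 -2.2617] t 2.1
```

In the tool's units: 0.001 m / 0.6 = 0.0017.

```bash
echo '{"motion": [[0, 0, 0.0017, 0, 0, 0], [0, 0, 0.0017, 0, 0, 0], [0, 0, 0.0017, 0, 0, 0], [0, 0, 0.0017, 0, 0, 0], [0, 0, 0.0017, 0, 0, 0]]}' | python3 drive.py 0.0 60; echo '{"motion": [[0, 0, 0, 0, 0, 0], [0, 0, 0, 0, 0, 0], [0, 0, 0, 0, 0, 0], [0, 0, 0, 0, 0, 0]]}' | python3 drive.py; python3 to.py .075 .5585 .510 .257 .098 .0
```

```text
clock: 2.6
tcp_pos: [0.4812, 0.2553, 0.1448]
orientation: [1.834, 1.991, 0.569]
contact_force: [-4.7, -0.3, 5.3]
grip_width: 0.0252
gripper_force: 58.6
clock: 3.0
tcp_pos: [0.4812, 0.2552, 0.1448]
orientation: [1.834, 1.991, 0.569]
contact_force: [-5.7, 0.5, 5.9]
grip_width: 0.0249
gripper_force: 58.6
shift [-0.0004 -0.0003  0.001 ] turn [-0.0011 -0.0029  0.0062] target TCP [0.4815 0.2549 0.1438] now [0.4812 0.2552 0.1448] F [-5.6558  0.4582  5.8845] q [-1.0878  0.4326  0.3931  2.3059  1.6302  0.1798 -2.2727] t 3.0
```

In the tool's units: -0.095 m / 0.6 = -0.1583, -0.072 m / 0.6 = -0.12.

```bash
echo '{"motion": [[0, 0.0083, -0.0133, 0, 0, 0], [0, 0.0267, -0.0417, 0, 0, 0], [0, 0.05, -0.08, 0, 0, 0], [0, 0.075, -0.12, 0, 0, 0], [0, 0.1, -0.1583, 0, 0, 0]]}' | python3 drive.py; echo '{"motion": [[0, 0, 0, 0, 0, 0], [0, 0, 0, 0, 0, 0]]}' | python3 drive.py; python3 to.py -.199 0 .4905 -.031 .25 .0
```

```text
clock: 3.5
tcp_pos: [0.4807, 0.2543, 0.2571]
orientation: [1.836, 1.992, 0.564]
contact_force: [1.1, 0.7, -7.0]
grip_width: 0.0252
gripper_force: 60.4
clock: 3.7
tcp_pos: [0.4815, 0.2542, 0.2557]
orientation: [1.836, 1.99, 0.566]
contact_force: [-1.1, 1.2, -8.2]
grip_width: 0.025
gripper_force: 60.3
shift [-0.2851  0.0135 -0.0478] turn [ 0.5526 -0.0758  0.2721] target TCP [ 0.4905 -0.031   0.304 ] now [0.4815 0.2542 0.2557] F [-1.1165  1.166  -8.2343] q [-0.9735  0.1838  0.2397  2.2257  0.8129  0.4059 -1.3706] t 3.7
```

In the tool's units: -0.15 m / 0.6 = -0.25, -0.12 m / 0.6 = -0.2, 0.05 rad / 1.5708 = 0.0318.

```bash
echo '{"motion": [[-0.0333, 0.0017, -0.0133, 0.0318, -0.0064, 0.0127], [-0.0833, 0.005, -0.03, 0.07, -0.0095, 0.0318], [-0.1417, 0.0083, -0.045, 0.1082, -0.0146, 0.0509], [-0.2, 0.0117, -0.0583, 0.1401, -0.0191, 0.07], [-0.25, 0.015, -0.0667, 0.1783, -0.0242, 0.0866]]}' | python3 drive.py; python3 to.py -.199 0 .4905 -.031 .25 .0
```

```text
clock: 4.2
tcp_pos: [0.4791, 0.1018, 0.2932]
orientation: [2.146, 2.014, 0.289]
contact_force: [0.8, -1.1, -7.4]
grip_width: 0.0249
gripper_force: 60.7
shift [-0.1316  0.0223 -0.0072] turn [ 0.2672 -0.0339  0.1348] target TCP [ 0.4905 -0.031   0.304 ] now [0.4791 0.1018 0.2932] F [ 0.8279 -1.1023 -7.3857] q [-0.6076  0.0752  0.2297  2.1571  0.1348  0.6657 -0.5398] t 4.2
```

In the tool's units: -0.13 m / 0.6 = -0.2167, -0.12 m / 0.6 = -0.2, 0.267 rad / 1.5708 = 0.17.

```bash
echo '{"motion": [[-0.0583, 0.01, -0.0033, 0.0382, -0.0051, 0.0191], [-0.1167, 0.02, -0.0067, 0.0764, -0.0095, 0.0382], [-0.1667, 0.0283, -0.01, 0.1146, -0.0146, 0.0573], [-0.2, 0.0333, -0.0117, 0.1464, -0.0191, 0.0732], [-0.2167, 0.0367, -0.0117, 0.17, -0.0216, 0.0859]]}' | python3 drive.py; echo '{"motion": [[0, 0, 0, 0, 0, 0], [0, 0, 0, 0, 0, 0], [0, 0, 0, 0, 0, 0]]}' | python3 drive.py; python3 to.py -.199 0 .4905 -.031 .19 .0
```

```text
clock: 4.7
tcp_pos: [0.4915, -0.0297, 0.3034]
orientation: [2.433, 1.985, -0.0]
contact_force: [0.7, 0.2, -6.8]
grip_width: 0.0247
gripper_force: 60.7
clock: 5.0
tcp_pos: [0.4918, -0.0255, 0.3048]
orientation: [2.425, 1.994, 0.009]
contact_force: [-0.7, -0.1, -6.6]
grip_width: 0.0253
gripper_force: 60.8
shift [-0.0059 -0.0005  0.0608] turn [ 0.0052 -0.0033  0.0044] target TCP [ 0.4905 -0.031   0.244 ] now [ 0.4918 -0.0255  0.3048] F [-0.6695 -0.1262 -6.6072] q [-0.3918  0.1714  0.3599  2.0033 -0.0751  0.9733 -0.1893] t 5.0
```

Units first: shifts go in shares of 600 mm and turns go in shares of pi/2 rad. So 0.07 m / 0.6 = 0.1167, -0.006 m / 0.6 = -0.01, 0.005 rad / 1.5708 = 0.0032.

```bash
echo '{"motion": [[-0.01, -0.0008, 0.0417, 0.0032, -0.0019, 0.0025], [-0.01, -0.0008, 0.0833, 0.0032, -0.0019, 0.0025], [-0.01, -0.0008, 0.1167, 0.0032, -0.0019, 0.0025], [-0.01, -0.0008, 0.1167, 0.0032, -0.0019, 0.0025], [-0.01, -0.0008, 0.1167, 0.0032, -0.0019, 0.0025]]}' | python3 drive.py
cat > w.py <<'E'
import sys
from sil import *
k=sys.argv[1]
if len(sys.argv)>2:
    for n in("side","top"):
        p,d=cams.grab_frame(n);np.savez(f"{n}{k}.npz",p=p,d=d)
o=get_obs();R=Ro.from_rotvec(o["orientation"]);M=R.as_matrix()
print("tcp",o["tcp_pos"],"toolz",M[:,2],"tooly",M[:,1],"F",o["contact_force"],"t",o["clock"])
B=dict(side=(250,130,350,260),top=(275,165,385,260))
V={n:(load(n,k)[0],B[n]) for n in B}
def blue(p,b):
    q=p[b[1]:b[3],b[0]:b[2]].astype(float);return np.clip((q[...,0]/np.maximum(q[...,2],1)-1.3)/.4,0,1)
def ign(p,b):
    q=p[b[1]:b[3],b[0]:b[2]];return cv2.dilate(((q.max(2)<75)).astype(np.uint8),np.ones((3,3)))>0
O={n:(blue(p,b),~(ign(p,b)&(blue(p,b)<.5))) for n,(p,b) in V.items()}
def fit(ns,x0,step):
    rot=lambda v:Ro.from_euler("ZYX",[v[3],*v[4:6]]) 
    f=lambda v:sum((abs(render(n,B[n],v[:3],rot(v),False)-O[n][0])*O[n][1]).sum() for n in ns)+ 200*np.sum(np.square(v[4:6]))/.01
    x=np.array(x0);best=1e9
    for j in range(6):
        s=minimize(f,x,method="Nelder-Mead",options=dict(initial_simplex=x+np.vstack([np.zeros(6),np.diag(step)*(-1)**j]),xatol=1e-4,fatol=.05,maxiter=600))
        x=s.x
    return x,s.fun
g=o["tcp_pos"]+M[:,2]*.054; x0=[*(g-[0,0,.041]),-.199,0,0]
for ns in(("side","top"),("side",),("top",)):
    x,f=fit(ns,x0,[.006,.006,.006,.05,.03,.03]);print(ns,x,round(f,1),[round(O[n][0].sum()) for n in ns])
    if len(ns)==2:X=x
d=Ro.from_euler("z",-.199).inv().apply(X[:3]-[.4905,-.031,0]);print("weight in jig",d,"yaw rel",X[3]+.199)
ims=[]
rot=Ro.from_euler("ZYX",X[3:6])
for n,(p,b) in V.items():
    im=cv2.resize(p[b[1]:b[3],b[0]:b[2]],None,fx=5,fy=5,interpolation=cv2.INTER_CUBIC)
    for h in(([0,0,.008],[.035,.065,.008]),([0,0,.036],[.013,.047,.02])):
        u=(proj(n,X[:3]+rot.apply(bx(*h)))-[b[0]-.5,b[1]-.5])*5
        for i in range(8):
            for j in(1,2,4):
                if not i&j: cv2.line(im,tuple(u[i].astype(int).tolist()),tuple(u[i|j].astype(int).tolist()),(0,0,255),1)
    ims.append(cv2.resize(im,(400,500)))
cv2.imwrite(f"pics/w{k}.png",np.hstack(ims))
E
python3 w.py 2 grab
```

```text
clock: 5.5
tcp_pos: [0.4913, -0.0314, 0.2362]
orientation: [2.431, 1.989, 0.003]
contact_force: [0.2, -0.5, -6.1]
grip_width: 0.0251
gripper_force: 60.9
tcp [ 0.4921 -0.0317  0.2372] toolz [ 0.0043  0.0014 -1.    ] tooly [ 0.9801 -0.1983  0.0039] F [-0.1031  0.0295 -6.7733] t 5.6
('side', 'top') [ 0.4913 -0.0295  0.1402 -0.1976  0.0134 -0.0082] 994.8 [229, 54]
('side',) [ 0.4944 -0.0244  0.1365 -0.2077  0.0024 -0.0078] 132.0 [229]
('top',) [ 0.4951 -0.0289  0.1203 -0.1233  0.0119  0.0005] 830.1 [54]
weight in jig [0.0005 0.0016 0.1402] yaw rel 0.0014072565290708383
```

View pics/w2.png

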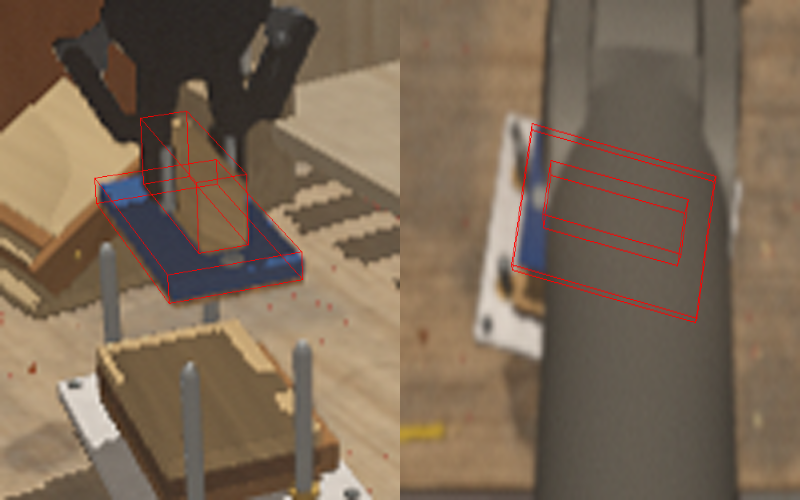

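The side view shows the weight held level above the pack, with model and image within about 1 px. In the top view the arm hides most of it. The weight's yaw and x follow from the grip, so only its y in the hand is open. I fit that in the side view and refine the jig's rods there as well.

```bash
cat > y.py <<'E'
from sil import *
from scipy.optimize import minimize
o=get_obs();M=Ro.from_rotvec(o["orientation"]).as_matrix();g=o["tcp_pos"]+M[:,2]*.054
yaw=np.arctan2(M[1,1],M[0,1]);rot=Ro.from_euler("z",yaw);print("g",g,"yaw",yaw)
b=(250,130,350,260);p=load("side",2)[0];q=p[b[1]:b[3],b[0]:b[2]].astype(float)
o1=np.clip((q[...,0]/np.maximum(q[...,2],1)-1.3)/.4,0,1);ok=~((q.max(2)<75)&(o1<.5))
ok&=~((q.max(2)<110)&(o1<.3)&(cv2.blur(q,(3,3)).max(2)<0))
f=lambda v:(abs(render("side",b,g+rot.apply([0,v[0],v[1]-.041]),rot,False)-o1)*ok).sum()
G=[(f((y,z)),y,z) for y in np.arange(-.008,.0081,.0005) for z in np.arange(-.006,.0061,.001)]
G.sort();print("weight y,z in hand",[(round(a,1),round(y,4),round(z,4)) for a,y,z in G[:6]])
# rods: grey, low saturation, in first side image
p,W,H=load("side",0);b=(262,185,345,275)
q=p[b[1]:b[3],b[0]:b[2]];h=H[b[1]:b[3],b[0]:b[2]]
o2=((h[...,1]<45)&(h[...,2]>70)&(h[...,2]<165)).astype(np.float32)
def rr(v):
    J=Ro.from_euler("z",v[2]);im=np.zeros(((b[3]-b[1])*S,(b[2]-b[0])*S),np.float32)
    for sx in(-1,1):
        for sy in(-1,1):
            a=np.linspace(0,2*np.pi,16);c=np.r_[[[.005*np.cos(t),.005*np.sin(t),z] for t in a for z in((.02 if sx<0 else .045),.104)],[[0,0,.109]]]+[sx*.03,sy*.074,0]
            draw("side",np.r_[v[0],v[1],0]+J.apply(c),b,1.,im)
    return cv2.resize(im,(b[2]-b[0],b[3]-b[1]),interpolation=cv2.INTER_AREA)
# count only within dilated neighbourhood of nominal rods
nb=cv2.dilate((rr((.4905,-.031,-.199))>.1).astype(np.uint8),np.ones((5,7)))
f2=lambda v:(abs(rr(v)-o2)*nb).sum()
x=np.array([.4905,-.031,-.199])
for k in range(4):
    s=minimize(f2,x,method="Nelder-Mead",options=dict(initial_simplex=x+np.vstack([np.zeros(3),np.diag([.004,.004,.03])*(-1)**k]),xatol=5e-5,fatol=.05));x=s.x
print("jig",x,s.fun,f2((.4905,-.031,-.199)),(o2*nb).sum())
E
python3 y.py
```

```text
g [ 0.4924 -0.0316  0.1832] yaw -0.19960934476265493
weight y,z in hand [(np.float64(371.8), np.float64(0.006), np.float64(-0.002)), (np.float64(372.9), np.float64(0.005), np.float64(-0.002)), (np.float64(374.1), np.float64(0.004), np.float64(-0.001)), (np.float64(374.2), np.float64(0.004), np.float64(-0.002)), (np.float64(374.5), np.float64(0.0065), np.float64(-0.003)), (np.float64(374.9), np.float64(0.0055), np.float64(-0.001))]
jig [ 0.4917 -0.03   -0.1948] 165.4166717529297 180.11111 456.0
```

```bash
python3 - <<'E'
from sil import *
c=ci("top");p=load("top",2)[0].astype(float)
def at(u,v,z):
    s=cv2.undistortPoints(np.array([[[u,v]]],float),c["camera_matrix"],np.array([c["k1"],0,0,0.]))[0,0]
    d=c["R"].T@np.r_[s,1];C=-c["R"].T@c["t"];return C+d*(z-C[2])/d[2]
J=Ro.from_euler("z",-.199);jc=np.array([.4905,-.031,0])
for v in range(186,252,3):
    row=p[v,280:330];
    wh=row.min(1);bl=row[:,0]-row[:,2]
    print(v,"w/b",[f"{a:.0f}/{b:.0f}" for a,b in zip(wh[12:36],bl[12:36])])
E
```

```text
186 w/b ['81/-40', '80/-42', '83/-44', '85/-45', '86/-45', '87/-47', '88/-46', '90/-48', '92/-52', '93/-55', '94/-57', '96/-56', '113/-47', '126/-41', '119/-44', '110/-47', '104/-50', '97/-51', '94/-55', '93/-58', '92/-58', '76/-46', '56/-25', '66/-18']
189 w/b ['90/-41', '89/-43', '92/-43', '90/-44', '92/-46', '95/-48', '93/-50', '93/-49', '94/-51', '94/-55', '101/-52', '125/-39', '146/-25', '128/-19', '94/-16', '107/-17', '149/-22', '176/-23', '178/-22', '162/-17', '125/1', '80/13', '62/-6', '63/-19']
192 w/b ['89/-43', '88/-42', '90/-40', '89/-44', '93/-47', '98/-48', '100/-50', '99/-53', '95/-57', '96/-57', '111/-46', '145/-31', '170/-24', '157/-24', '124/-20', '107/-16', '114/-16', '130/-20', '151/-22', '143/-10', '92/19', '65/21', '64/-5', '65/-21']
195 w/b ['89/-43', '89/-45', '90/-45', '90/-48', '93/-49', '93/-50', '93/-50', '91/-54', '91/-56', '102/-50', '137/-35', '170/-25', '175/-25', '164/-27', '131/-27', '76/-21', '63/-19', '81/-21', '102/-10', '94/15', '73/32', '69/20', '67/-8', '68/-21']
198 w/b ['86/-43', '86/-45', '88/-47', '89/-49', '92/-51', '92/-54', '94/-54', '92
[... 3778 characters left out ...]
', '89/-57', '89/-57', '88/-58', '88/-58', '90/-58', '89/-58', '89/-55', '87/-52', '84/-48', '76/-44', '69/-37', '65/-38', '65/-39', '66/-41', '67/-42', '70/-42', '66/-33', '53/-21', '54/-15', '57/-15']
246 w/b ['89/-62', '91/-61', '93/-61', '94/-62', '95/-62', '94/-62', '91/-61', '90/-60', '89/-59', '88/-59', '92/-58', '95/-55', '96/-54', '91/-51', '84/-45', '71/-39', '65/-36', '67/-33', '71/-32', '69/-31', '61/-25', '53/-16', '53/-14', '57/-16']
249 w/b ['97/-62', '94/-63', '96/-61', '93/-61', '92/-60', '92/-60', '92/-60', '92/-60', '93/-60', '92/-61', '93/-61', '95/-59', '96/-55', '98/-54', '93/-51', '87/-52', '83/-51', '78/-47', '74/-44', '69/-38', '60/-26', '53/-17', '56/-15', '60/-15']
```

```bash
python3 - <<'E'
from sil import *
c=ci("top")
def at(u,v,z):
    s=cv2.undistortPoints(np.array([[[u,v]]],float),c["camera_matrix"],np.array([c["k1"],0,0,0.]))[0,0]
    d=c["R"].T@np.r_[s,1];C=-c["R"].T@c["t"];return C+d*(z-C[2])/d[2]
J=Ro.from_euler("z",-.199);jc=np.array([.4905,-.031,0])
for v,u in((204,299.8),(207,299.2),(210,298.7),(216,297.4)): print("base",J.inv().apply(at(u,v,.0125)-jc)-[0,.093,0])
for v,u in((204,309.),(207,308.4),(210,307.75),(213,307.1)): print("slab",J.inv().apply(at(u,v,.158)-jc)-[0,.065,0])
E
```

```text
base [0.0096 0.001  0.0125]
base [0.001  0.001  0.0125]
base [-0.0076  0.0006  0.0125]
base [-0.0248  0.0007  0.0125]
slab [-0.0058 -0.0023  0.158 ]
slab [-0.0136 -0.0023  0.158 ]
slab [-0.0213 -0.0023  0.158 ]
slab [-0.029  -0.0022  0.158 ]
```

The top view gives the weight 3 mm too far to -y against the base, and the side view slightly less. I shift +2.5 mm and descend, feeling at the rod tops.

In the tool's units: 0.025 m / 0.6 = 0.0417, 0.0025 m / 0.6 = 0.0042.

```bash
echo '{"motion": [[0.0017, 0, 0.0133, 0, 0, 0], [0.0042, 0, 0.025, 0, 0, 0], [0.0042, 0, 0.0333, 0, 0, 0], [0.0042, 0, 0.0417, 0, 0, 0], [0.0042, 0, 0.0417, 0, 0, 0]]}' | python3 drive.py; echo '{"motion": [[0, 0, 0.0033, 0, 0, 0], [0, 0, 0.0067, 0, 0, 0], [0, 0, 0.01, 0, 0, 0], [0, 0, 0.0133, 0, 0, 0], [0, 0, 0.0167, 0, 0, 0]]}' | python3 drive.py;python3 to.py -.199 0 .4915 -.0300 .09 .0
```

```text
clock: 6.1
tcp_pos: [0.4914, -0.0296, 0.2102]
orientation: [-2.432, -1.988, -0.001]
contact_force: [0.5, 0.5, -6.8]
grip_width: 0.025
gripper_force: 60.9
clock: 6.6
tcp_pos: [0.492, -0.0296, 0.2009]
orientation: [2.432, 1.988, 0.004]
contact_force: [-0.9, 0.4, -6.7]
grip_width: 0.0251
gripper_force: 61.0
shift [-0.0006 -0.0005  0.0569] turn [ 0.0018 -0.0016 -0.0013] target TCP [ 0.4915 -0.03    0.144 ] now [ 0.492  -0.0296  0.2009] F [-0.8646  0.435  -6.6908] q [-0.3453  0.3244  0.3344  2.0989 -0.1576  0.7393 -0.1107] t 6.6
```

In the tool's units: 0.01 m / 0.6 = 0.0167, 0.008 m / 0.6 = 0.0133.

```bash
for i in 1; do echo '{"motion": [[0, 0, 0.0033, 0, 0, 0], [0, 0, 0.0067, 0, 0, 0], [0, 0, 0.01, 0, 0, 0], [0, 0, 0.0133, 0, 0, 0], [0, 0, 0.0167, 0, 0, 0]]}' | python3 drive.py; done; echo '{"motion": [[0, 0, 0.005, 0, 0, 0], [0, 0, 0.01, 0, 0, 0], [0, 0, 0.015, 0, 0, 0], [0, 0, 0.02, 0, 0, 0], [0, 0, 0.0233, 0, 0, 0]]}' | python3 drive.py; python3 - <<'E'
from h import *
p,d=cams.grab_frame("side");b=(255,150,345,270)
cv2.imwrite("pics/ins.png",cv2.resize(p[b[1]:b[3],b[0]:b[2]],(540,600)[::1],interpolation=cv2.INTER_CUBIC));print(get_obs()["contact_force"],get_obs()["moment"])
E
```

```text
clock: 7.1
tcp_pos: [0.492, -0.0296, 0.1909]
orientation: [2.432, 1.988, 0.004]
contact_force: [-0.5, 0.4, -7.5]
grip_width: 0.0251
gripper_force: 61.0
clock: 7.6
tcp_pos: [0.4919, -0.0295, 0.1767]
orientation: [2.432, 1.988, 0.003]
contact_force: [0.0, 0.5, -7.6]
grip_width: 0.0254
gripper_force: 61.0
[-0.21862548 -0.47518459 -6.94338201] [ 0.02190001 -0.0020594  -0.00989468]
```

View pics/ins.png

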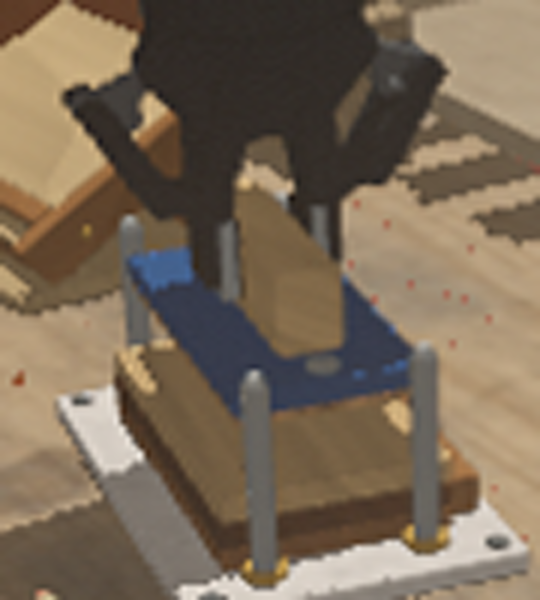

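The slab has gone between the rods with clearance on both ends, and there is no contact force. The sole is about 35 mm above the pack.

In the tool's units: 0.024 m / 0.6 = 0.04, 0.02 m / 0.6 = 0.0333.

```bash
echo '{"motion": [[0, 0, 0.0083, 0, 0, 0], [0, 0, 0.0167, 0, 0, 0], [0, 0, 0.025, 0, 0, 0], [0, 0, 0.0333, 0, 0, 0], [0, 0, 0.04, 0, 0, 0]]}' | python3 drive.py; echo '{"motion": [[0, 0, 0.0017, 0, 0, 0], [0, 0, 0.0033, 0, 0, 0], [0, 0, 0.005, 0, 0, 0], [0, 0, 0.0067, 0, 0, 0], [0, 0, 0.0067, 0, 0, 0]]}' | python3 drive.py
```

```text
clock: 8.15
tcp_pos: [0.4919, -0.0295, 0.1524]
orientation: [2.432, 1.988, 0.003]
contact_force: [0.2, -0.8, -6.7]
grip_width: 0.0252
gripper_force: 61.2
clock: 8.65
tcp_pos: [0.4921, -0.0295, 0.149]
orientation: [2.432, 1.988, 0.004]
contact_force: [-0.6, -0.0, -6.8]
grip_width: 0.0254
gripper_force: 61.0
```

In the tool's units: 0.001 m / 0.6 = 0.0017, 0.0005 m / 0.6 = 0.0008.

```bash
echo '{"motion": [[0, 0, 0.0008, 0, 0, 0], [0, 0, 0.0017, 0, 0, 0], [0, 0, 0.0017, 0, 0, 0]]}' | python3 drive.py; echo '{"motion": [[0, 0, 0.0008, 0, 0, 0], [0, 0, 0.0017, 0, 0, 0], [0, 0, 0.0017, 0, 0, 0]]}' | python3 drive.py
```

```text
clock: 8.95
tcp_pos: [0.492, -0.0295, 0.148]
orientation: [2.432, 1.988, 0.004]
contact_force: [-0.5, -0.2, -6.4]
grip_width: 0.0253
gripper_force: 61.0
clock: 9.25
tcp_pos: [0.492, -0.0295, 0.147]
orientation: [2.432, 1.988, 0.003]
contact_force: [-0.1, 0.4, -6.7]
grip_width: 0.0252
gripper_force: 61.0
```

Plenty of time is left, so I continue in 0.5 mm steps, two commands at a time.

In the tool's units: 0.001 m / 0.6 = 0.0017, 0.0005 m / 0.6 = 0.0008.

```bash
echo '{"motion": [[0, 0, 0.0008, 0, 0, 0], [0, 0, 0.0017, 0, 0, 0], [0, 0, 0.0017, 0, 0, 0]]}' | python3 drive.py|grep -E "tcp|contact"; echo '{"motion": [[0, 0, 0.0008, 0, 0, 0], [0, 0, 0.0017, 0, 0, 0], [0, 0, 0.0017, 0, 0, 0]]}' | python3 drive.py|grep -E "tcp|contact"
```

```text
tcp_pos: [0.492, -0.0295, 0.1459]
contact_force: [-0.4, 0.1, -6.4]
tcp_pos: [0.492, -0.0295, 0.145]
contact_force: [-0.5, -0.6, -7.0]
```

In the tool's units: 0.0005 m / 0.6 = 0.0008.

```bash
echo '{"motion": [[0, 0, 0.0008, 0, 0, 0], [0, 0, 0.0008, 0, 0, 0]]}' | python3 drive.py|grep -E "tcp|contact"
```

```text
tcp_pos: [0.4921, -0.0295, 0.1445]
contact_force: [-0.5, 0.8, -5.5]
```

In the tool's units: 0.0005 m / 0.6 = 0.0008.

```bash
echo '{"motion": [[0, 0, 0.0008, 0, 0, 0], [0, 0, 0.0008, 0, 0, 0]]}' | python3 drive.py|grep -E "tcp|contact"
```

```text
tcp_pos: [0.4921, -0.0295, 0.1442]
contact_force: [-1.5, 0.8, -3.1]
```

```bash
echo '{"motion": [[0, 0, 0, 0, 0, 0], [0, 0, 0, 0, 0, 0]]}' | python3 drive.py|grep -E "tcp|contact"
```

```text
tcp_pos: [0.4921, -0.0294, 0.1441]
contact_force: [-0.2, 0.9, -2.6]
```

The force shows contact: about 4 N is now carried by the pack. A last 0.4 mm takes the rest, then I release.

In the tool's units: 0.0004 m / 0.6 = 0.0007, 0.0002 m / 0.6 = 0.0003.

```bash
echo '{"motion": [[0, 0, 0.0003, 0, 0, 0], [0, 0, 0.0007, 0, 0, 0], [0, 0, 0.0007, 0, 0, 0]]}' | python3 drive.py|grep -E "tcp|contact"
```

```text
tcp_pos: [0.4922, -0.0294, 0.1438]
contact_force: [-0.8, 1.8, 0.4]
```

```bash
echo '{"motion": [[0, 0, 0, 0, 0, 0], [0, 0, 0, 0, 0, 0], [0, 0, 0, 0, 0, 0], [0, 0, 0, 0, 0, 0]]}' | python3 drive.py 0.045 20; echo '{"motion": [[0, 0, 0, 0, 0, 0], [0, 0, 0, 0, 0, 0], [0, 0, 0, 0, 0, 0], [0, 0, 0, 0, 0, 0]]}' | python3 drive.py
```

```text
clock: 11.15
tcp_pos: [0.4923, -0.0297, 0.1438]
orientation: [2.432, 1.987, 0.004]
contact_force: [-0.8, -0.1, -0.7]
grip_width: 0.045
gripper_force: 0.0
clock: 11.55
tcp_pos: [0.492, -0.0295, 0.1436]
orientation: [2.432, 1.988, 0.003]
contact_force: [-0.3, 0.5, 0.3]
grip_width: 0.0442
gripper_force: 0.0
```

Released. I retreat straight up, slowly at first.

In the tool's units: -0.07 m / 0.6 = -0.1167, -0.05 m / 0.6 = -0.0833.

```bash
echo '{"motion": [[0, 0, -0.01, 0, 0, 0], [0, 0, -0.0267, 0, 0, 0], [0, 0, -0.05, 0, 0, 0], [0, 0, -0.0833, 0, 0, 0], [0, 0, -0.1167, 0, 0, 0]]}' | python3 drive.py|grep -E "tcp|contact"; echo '{"motion": [[0, 0, -0.0667, 0, 0, 0], [0, 0, -0.1333, 0, 0, 0], [0, 0, -0.1333, 0, 0, 0]]}' | python3 drive.py 0.0|grep -E "tcp|contact|width"; python3 - <<'E'
from h import *
from scipy.spatial.transform import Rotation as Ro
np.set_printoptions(precision=4,suppress=True)
o=get_obs();R=Ro.from_rotvec(o["orientation"])
T=np.array([.4385,-.2755,.0615])-R.apply([0,0,.073]);print("to button contact: shift",R.inv().apply(T-o["tcp_pos"]),o["tcp_pos"],R.as_matrix())
for n in("side","top"):
    p,d=cams.grab_frame(n);np.savez(f"{n}3.npz",p=p,d=d)
E
sed -i 's/B=dict(.*/B=dict(side=(250,170,350,280),top=(285,165,385,260))/' w.py; python3 w.py 3
```

```text
tcp_pos: [0.4919, -0.0297, 0.2151]
contact_force: [0.6, -0.0, 0.0]
tcp_pos: [0.4944, -0.0301, 0.2995]
contact_force: [1.1, 0.2, -0.1]
grip_width: 0.0017
to button contact: shift [-0.2529 -0.0085  0.1636] [ 0.4944 -0.0301  0.2995] [[ 0.1996  0.9798  0.0123]
 [ 0.9799 -0.1996  0.0028]
 [ 0.0052  0.0115 -0.9999]]
tcp [ 0.4921 -0.0297  0.2951] toolz [ 0.005  0.002 -1.   ] tooly [ 0.98   -0.199   0.0045] F [0.0658 1.0613 0.4917] t 12.45
('side', 'top') [ 0.4716 -0.0251  0.2267 -0.2464  0.0114 -0.002 ] 1141.0 [149, 76]
('side',) [ 0.4865 -0.0244  0.2264 -0.2026 -0.      0.    ] 133.9 [149]
('top',) [ 0.4797 -0.0244  0.1911 -0.1171  0.0212  0.0054] 949.5 [76]
weight in jig [-0.0197  0.002   0.2267] yaw rel -0.047376955404159315
```

View pics/w3.png

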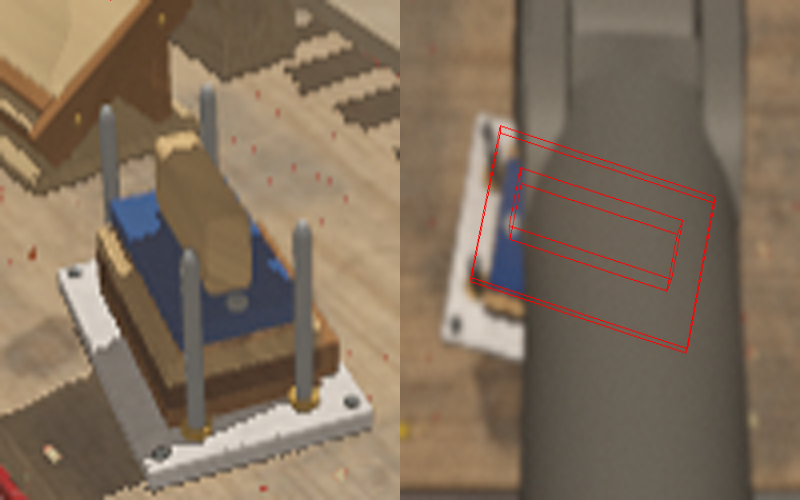

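The weight lies flat on the pack between all four rods (the overlay started from a wrong height and can be ignored). Next is the button.

In the tool's units: -0.21 m / 0.6 = -0.35, -0.165 m / 0.6 = -0.275.

```bash
echo '{"motion": [[-0.05, -0.0017, 0, 0, 0, 0], [-0.125, -0.005, 0, 0, 0, 0], [-0.2, -0.0067, 0, 0, 0, 0], [-0.275, -0.01, 0, 0, 0, 0], [-0.35, -0.0117, 0.0333, 0, 0, 0]]}' | python3 drive.py|grep -E "tcp|contact"; echo '{"motion": [[-0.0417, -0.0017, 0.0333, 0, 0, 0], [-0.0717, -0.0025, 0.0833, 0, 0, 0], [-0.0717, -0.0025, 0.1333, 0, 0, 0], [-0.0717, -0.0025, 0.1667, 0, 0, 0], [-0.0717, -0.0025, 0.1667, 0, 0, 0]]}' | python3 drive.py|grep -E "tcp|contact|width"; python3 - <<'E'
from h import *
from scipy.spatial.transform import Rotation as Ro
np.set_printoptions(precision=4,suppress=True)
o=get_obs();R=Ro.from_rotvec(o["orientation"])
T=np.array([.4385,-.2755,.0615])-R.apply([0,0,.073]);print("to button contact: shift",R.inv().apply(T-o["tcp_pos"]),o["tcp_pos"],R.as_matrix()[:,2],o["clock"])
E
```

```text
tcp_pos: [0.443, -0.2359, 0.2741]
contact_force: [1.4, 0.7, -0.7]
tcp_pos: [0.4308, -0.2747, 0.1699]
contact_force: [-0.4, -0.2, -0.3]
grip_width: 0.0004
to button contact: shift [0.0005 0.0083 0.0354] [ 0.4308 -0.2747  0.1699] [-0.0054  0.0037 -1.    ] 13.45
```

In the tool's units: 0.032 m / 0.6 = 0.0533, 0.008 m / 0.6 = 0.0133.

```bash
echo '{"motion": [[0, 0.0067, 0.0167, 0, 0, 0], [0.0008, 0.0133, 0.0333, 0, 0, 0], [0.0008, 0.0133, 0.0467, 0, 0, 0], [0.0008, 0.0133, 0.0533, 0, 0, 0], [0.0008, 0.0133, 0.0533, 0, 0, 0]]}' | python3 drive.py|grep -E "tcp|contact"; echo '{"motion": [[0, 0, 0.0017, 0, 0, 0], [0, 0, 0.005, 0, 0, 0], [0, 0, 0.0067, 0, 0, 0], [0, 0, 0.0083, 0, 0, 0], [0, 0, 0.01, 0, 0, 0]]}' | python3 drive.py|grep -E "tcp|contact"
```

```text
tcp_pos: [0.4411, -0.2767, 0.1408]
contact_force: [0.3, 0.4, 0.9]
tcp_pos: [0.4414, -0.2769, 0.1352]
contact_force: [-0.3, -0.3, 0.5]
```

In the tool's units: 0.001 m / 0.6 = 0.0017.

```bash
echo '{"motion": [[0, 0, 0.0017, 0, 0, 0], [0, 0, 0.0017, 0, 0, 0]]}' | python3 drive.py|grep -E "tcp|contact";echo '{"motion": [[0, 0, 0.0017, 0, 0, 0], [0, 0, 0.0017, 0, 0, 0]]}' | python3 drive.py|grep -E "tcp|contact"
```

```text
tcp_pos: [0.4414, -0.2769, 0.1342]
contact_force: [0.2, 0.3, 1.3]
tcp_pos: [0.4414, -0.2769, 0.1333]
contact_force: [0.4, 0.8, 1.6]
```

In the tool's units: 0.002 m / 0.6 = 0.0033, 0.001 m / 0.6 = 0.0017.

```bash
echo '{"motion": [[0, 0, 0.0017, 0, 0, 0], [0, 0, 0.0033, 0, 0, 0], [0, 0, 0.0033, 0, 0, 0]]}' | python3 drive.py|grep -E "tcp|contact";echo '{"motion": [[0, 0, 0.0017, 0, 0, 0], [0, 0, 0.0033, 0, 0, 0], [0, 0, 0.0033, 0, 0, 0]]}' | python3 drive.py|grep -E "tcp|contact"
```

```text
tcp_pos: [0.4414, -0.2769, 0.1312]
contact_force: [0.4, 0.0, 2.7]
tcp_pos: [0.4414, -0.2769, 0.1292]
contact_force: [-0.5, 0.9, 4.3]
```

In the tool's units: 0.001 m / 0.6 = 0.0017, 0.0005 m / 0.6 = 0.0008.

```bash
echo '{"motion": [[0, 0, 0.0008, 0, 0, 0], [0, 0, 0.0017, 0, 0, 0], [0, 0, 0.0017, 0, 0, 0]]}' | python3 drive.py|grep -E "tcp|contact"
```

```text
tcp_pos: [0.4414, -0.2769, 0.1283]
contact_force: [-0.1, 0.1, 4.7]
```

In the tool's units: 0.001 m / 0.6 = 0.0017, 0.0005 m / 0.6 = 0.0008.

```bash
echo '{"motion": [[0, 0, 0.0008, 0, 0, 0], [0, 0, 0.0017, 0, 0, 0], [0, 0, 0.0017, 0, 0, 0]]}' | python3 drive.py|grep -E "tcp|contact"
```

```text
tcp_pos: [0.4414, -0.277, 0.128]
contact_force: [-1.8, 1.4, 13.7]
```

In the tool's units: 0.0005 m / 0.6 = 0.0008.

```bash
echo '{"motion": [[0, 0, 0.0008, 0, 0, 0], [0, 0, 0.0008, 0, 0, 0], [0, 0, 0.0008, 0, 0, 0]]}' | python3 drive.py|grep -E "tcp|contact"
```

```text
tcp_pos: [0.4414, -0.277, 0.1279]
contact_force: [-4.6, 3.3, 19.8]
```

The force rises steeply, so the button is at its end stop and fully down. I retreat and do a final check.

In the tool's units: -0.11 m / 0.6 = -0.1833, -0.08 m / 0.6 = -0.1333.

```bash
echo '{"motion": [[0, 0, -0.0083, 0, 0, 0], [0, 0, -0.0333, 0, 0, 0], [0, 0, -0.0833, 0, 0, 0], [0, 0, -0.1333, 0, 0, 0], [0, 0, -0.1833, 0, 0, 0]]}' | python3 drive.py|grep -E "tcp|contact"; echo '{"motion": [[-0.0333, 0, -0.05, 0, 0, 0], [-0.0833, 0, -0.0833, 0, 0, 0], [-0.0833, 0, -0.0833, 0, 0, 0], [-0.0833, 0, -0.0833, 0, 0, 0], [-0.0833, 0, -0.0833, 0, 0, 0]]}' | python3 drive.py|grep -E "clock|tcp|contact"; python3 - <<'E'
from h import *
np.set_printoptions(precision=4,suppress=True)
p,d=cams.grab_frame("side");W=cloud("side",p,d);H=cv2.cvtColor(p,cv2.COLOR_BGR2HSV)
np.savez("side4.npz",p=p,d=d)
M=np.zeros((400,640),bool);M[280:335,320:392]=1
g=M&(H[...,0]>45)&(H[...,0]<85)&(H[...,1]>120)&(W[...,2]>.05);print("button",g.sum(),np.median(W[g],0))
M=np.zeros((400,640),bool);M[190:275,262:345]=1
b=M&(H[...,0]>100)&(H[...,0]<130)&(H[...,1]>120);Q=W[b];Q=Q[np.isfinite(Q[:,2])];m=np.median(Q,0);_,_,V=np.linalg.svd(Q-m);print("slab",len(Q),m,"normal",V[2],np.percentile(Q[:,2],[10,90]))
W0=load("side",0)[1];print("glue shift px depth",np.nanmedian(abs(W[200:245,378:396]-W0[200:245,378:396])))
E
```

```text
tcp_pos: [0.4408, -0.2768, 0.2373]
contact_force: [1.0, -0.7, 0.6]
clock: 17.35
tcp_pos: [0.431, -0.3248, 0.2855]
contact_force: [-0.2, 0.2, -0.2]
button 130 [ 0.4389 -0.2766  0.0612]
slab 334 [ 0.4761 -0.047   0.0625] normal [-0.0004 -0.001  -1.    ] [0.0615 0.0638]
glue shift px depth 0.0009254768593158977
```

The button is up at 0.0612 m, the slab is level with its top at 0.0625 m, and the glue bottle has not moved. I hand the job in.

```bash
python3 -c "
from bench import r, cams, hand_in, get_obs
print(hand_in())"
```

```text
the job is handed in; nothing more can be done
None
```

I set the weight level on the pack between the four rods, pressed the start button to its stop and saw it come back up, and left the glue bottle where it was; the job was handed in at about 17.4 s, and no verdict was returned.

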